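# Plant the stop pin in the bench socket by feel

## Task

Take the steel stop pin out of its wooden rack and plant it upright in the grey bench socket: its hole is closed by a flush spring plug and cannot be seen, so slide the pin's foot over the floor of its round window under light pressure (never more than about 30 N) until it drops in, then seat it fully home, collar flat on the floor, and let go. Leave the tape measure, the oil filter and the wooden chock where they are.

Things in the scene. Friction and masses are not known exactly. Their poses are not given: they have to be found in the camera images.
- stop_pin: Round steel pin, 92 mm long, 0.24 to 0.39 kg, standing in the rack, collar on the rack's top. Origin: centre of the foot's lower end; z up along the pin. From the origin up: foot 14 mm in diameter to 20 mm (1.5 mm chamfer below), collar 28 mm in diameter to 26 mm, ribbed grip 22 mm in diameter to 84 mm, cap 26 mm in diameter to 92 mm.
- rack: Pale wooden block, 100 (x) x 60 (y) x 40 (z) mm, fixed to the bench, with one 17 mm hole, 30 mm deep, in the middle of its top, in which the pin stands. Origin: centre of its underside on the bench; z up.
- socket: Grey cast housing, 130 x 130 x 42 mm, fixed to the bench, a screw at each corner (heads 3 mm proud), a 56 mm round window in its top. Origin: centre of its underside, on the bench; z up, x and y along its sides. The window's floor is a flat, oiled, rigid steel insert 38 mm above the origin, 4 mm below the rim. When the pin is fully home its collar lies on this floor.
- floor_mid (a point): Middle of the window's floor (not the hole). The hole is round, 16 mm in diameter, sharp-edged, deeper than the 20 mm foot, and filled flush by a steel dust plug on a weak spring (about 1 N, less than the pin's weight), so it cannot be seen. Its centre lies 4 to 10 mm from this point, in any direction, new each time.
- tape_measure: Yellow and black tape measure, 32 x 96 x 60 mm, loose; a bystander. Origin: centre of its underside.
- oil_filter: White oil filter canister, 67 mm in diameter, 92 mm tall, loose; a bystander. Origin: centre of its underside.
- chock: Wooden block, 58 x 100 x 34 mm, loose; a bystander. Origin: centre of its underside.
Not all that is in view belongs to the job. Of the things shaped like the stop_pin, the steel one is meant.

How it is judged:
By the outcome, as a careful person would: the job done as asked, in the order asked, and still so for the second after the job is handed in, with the robot touching nothing.
It also fails if it takes over 61 s, if anything falls off the work surface, if the arm or the gripper's body presses on something with over 40 N, if the wrist force passes 120 N, or if a joint passes its speed limit or range.

## Robot

A 6-joint arm with a two-finger parallel gripper is mounted at the origin on a cart in front of the work surface, level with it; the furniture and walls round the work are solid. World frame = base frame: x ahead of the robot, y to its left, z up, the work surface at z = 0. Lengths are in mm, angles in rad, forces in N, time in s.
With the tool pointing down it reaches from about 350 to 775 mm from the base axis. Payload 7.3 kg.
Tool frame: the origin (TCP) lies midway between the tips of the shut fingers; the grasp point (between the pads) lies 19 mm behind it; z points along the fingers, y is the line along which they close (so a half turn about z gives the same grasp; the last joint's range is limited). The gripper opens to 92 mm and grips with 3 to 60 N. Pads are 19 mm wide; open, the fingers measure 130 mm over their backs; the gripper's body (75 mm by 190 mm) begins 47 mm behind the grasp point.
Start: joints at [1.15, 0.342, 1.524, -0, 1.275, -0.146], TCP at [142.446, 505.326, 226.741] pointing down, gripper open.
Joint ranges: [-2.53, 2.53], [-0.77, 2.02], [0.04, 2.7], [-1, 4.14], [0.28, 2.66], [-3.11, 3.11]. Speed limits (rad/s): [2.57, 2.57, 3.14, 3.14, 3.14, 3.14].

## Interface

Orientations are given as [roll, pitch, yaw] about the fixed x, y, z axes, in that order (R = Rz(yaw) Ry(pitch) Rx(roll)).
In Python, from plant import get_obs, capture, camera_model, close_job, search_frame, regions_of, pinpoint gives the robot as it stands. The module is installed in compiled form; this text tells all that it offers.
- The arm moves only by the shell command python3 -m pendant 'ROWS'. ROWS is JSON, one flat list of numbers, 7 for each row, row after row: the shift along the tool's x, y, z in units of 30 mm (1.0 is 30 mm), then the turn, a rotation vector about the tool's x, y, z in units of 4 degrees (1.0 is 4 degrees), then the closure, from -1 (fully open) to 1 (shut), so that 0 is half open. In form: [dx, dy, dz, wx, wy, wz, gripper, dx, dy, dz, wx, wy, wz, gripper, ...]. A call has 1 to 12 rows; each row shifts and turns the commanded pose from where the row before left it, along the tool's axes as they then stand; what a row does not reach is not made up. A row lasts 1/10 s, in which the tool goes at most 50 mm and 8.59 degrees, less where a joint would pass 70% of its speed; a pose out of reach is approached as far as the arm can. A call with a number of a shift or a turn outside -1 to 1 is refused whole. A call with a gripper value outside its range is refused whole. The fingers move at their own pace and stop on an object; the grip force is fixed at half the most. Time passes only in rows, so rows that do not move let the fingers close. It gives the time, the measured TCP pose, the force, the opening and the grip force at its end, in the units of the state.
- get_obs(): the state, without advancing time (a new reading comes with each control period).
- capture(name): name is "scene" or "side" or "wrist"; returns the picture (400x640x3 uint8, red, green, blue); there is no depth.
- camera_model(name): a dict with "fov_y" (degrees; the focal length in pixels is half the picture's height over the tangent of half this angle, whatever the lens; pixels are square), "cx", "cy" (the principal point, pixels), "D" ([k1, k2, p1, p2, k3] as OpenCV has them; the pictures are not rectified), "pose" (4x4, takes a point from camera to world coordinates). Camera axes: x right, y up, looking along -z (the intrinsics and any distortion apply to the point x, -y, -z); pixel columns grow to the right and rows downward; lengths in mm; the calibration is good to about 2 mm. A picture is of the moment at which its call begins: read the wrist's pose just before it. camera_model takes no time and is no camera call; for the wrist camera it gives the pose at the moment of the call.
- close_job(): hands the job in; it is judged then, once.
Trained networks look in the newest picture that a camera, given by its name, has taken for a name from the list of things; names that differ only in an ending like _2 or _b are one class to them, and where a whole thing is asked for, a point or a joint stands for the part that bears it (a point fixed in the world has none). Each returns a list of dicts, best first, with "score" (0 to 1); they miss things now and then, are a little off and sometimes report something else, mostly with a low value. They report only what shows in the picture. A call takes as long as a camera call. They do not tell look-alikes from the thing itself.
- search_frame(camera, thing): "location" ([column, row] in pixels, amid what is visible of it).
- regions_of(camera, thing): "pixels" (400x640 bool, what is visible of it) and "location" ([column, row] in pixels, amid what is visible of it).
- pinpoint(camera, thing): "location" ([column, row] in pixels: a listed point, or the origin of a listed thing).
The state is a dict: "time": time; "joint_positions": joint angles; "dq": joint speeds; "tau": joint torques, N m; "tool_pos": TCP position; "tcp_rot": TCP orientation; "contact_force": force on the tool from outside, world axes, zero at the start; "moment": the same for the moment, N m; "grip_width": finger opening in mm; "finger_force": force on a finger pad.
Only numpy, scipy, OpenCV 4.12 (cv2) and the standard library are available. Lean on these libraries where they do the work, as an engineer would, in place of code of your own. Each camera call takes 0.05 s, during which the arm holds its last target. There are 200 camera calls.

## Working session

There is one attempt and no reset: what is moved stays moved. The work goes in short steps, Python scripts to look and compute and a shell command to move; the robot and the scene stay as the last step left them, time stands still between calls to the robot, and variables do not carry over. Pictures are saved under pics/ and viewed, at most 10 in all, crops included, and the job is handed in when it is done.

```bash
mkdir -p pics; cat > h.py <<'E'
import numpy as np, cv2
from plant import *
def K(c):
    f=200/np.tan(np.radians(c["fov_y"])/2); return np.array([[f,0,c["cx"]],[0,f,c["cy"]],[0,0,1.]])
def ray(c,uv):
    p=cv2.undistortPoints(np.array([[uv]],float),K(c),np.array(c["D"],float))[0,0]
    P=np.array(c["pose"]); return P[:3,3],P[:3,:3]@np.array([p[0],-p[1],-1])
def onz(c,uv,z):
    o,d=ray(c,uv); return o+d*(z-o[2])/d[2]
def proj(c,X):
    P=np.array(c["pose"]); q=P[:3,:3].T@(np.array(X,float)-P[:3,3]); q=q*[1,-1,-1]
    return cv2.projectPoints(q[None],np.zeros(3),np.zeros(3),K(c),np.array(c["D"],float))[0].ravel()
def save(n,im): cv2.imwrite("pics/"+n,im[...,::-1])
E
python3 - <<'E'
from h import *
o=get_obs(); print(o["tool_pos"],o["tcp_rot"],o["contact_force"],o["time"])
ims=[]
for n in("scene","side"):
    im=capture(n); ims.append(im); c=camera_model(n); print(n,np.round(c["pose"],2).tolist())
    for t,z in(("stop_pin",20),("rack",0),("socket",0),("floor_mid",38)):
        for r in pinpoint(n,t)[:4]: print(t,np.round(r["location"]),round(r["score"],2),np.round(onz(c,r["location"],z)))
save("s.png",ims[0]); save("d.png",ims[1])
E
```

```text
[142.27527983 504.94380581 226.05112353] [-3.14010190e+00 -2.32547302e-04  2.86677236e+00] [ 0.3750562   0.23544048 -0.56245315] 0.0
scene [[0.77, 0.46, -0.44, 84.98], [-0.64, 0.54, -0.55, -176.31], [-0.02, 0.71, 0.71, 666.74], [0.0, 0.0, 0.0, 1.0]]
stop_pin [265. 196.] 0.7 [395. 416.  20.]
stop_pin [319. 202.] 0.59 [470. 327.  20.]
stop_pin [286. 182.] 0.55 [454. 422.  20.]
rack [317. 204.] 0.86 [475. 341.   0.]
rack [399. 215.] 0.69 [586. 203.   0.]
socket [438. 283.] 0.56 [517.  40.   0.]
floor_mid [443. 272.] 0.75 [516.  37.  38.]
side [[0.67, 0.6, -0.43, 67.54], [-0.74, 0.55, -0.39, -55.47], [0.01, 0.58, 0.82, 807.21], [0.0, 0.0, 0.0, 1.0]]
stop_pin [238. 203.] 0.92 [385. 426.  20.]
stop_pin [300. 198.] 0.86 [480. 343.  20.]
stop_pin [264. 182.] 0.75 [459. 427.  20.]
rack [299. 203.] 0.89 [478. 345.   0.]
socket [432. 283.] 0.93 [515.  37.   0.]
socket [437. 272.] 0.43 [540.  44.   0.]
floor_mid [438. 272.] 0.61 [519.  37.  38.]
```

```bash
python3 -c "
import cv2,numpy as np
a=cv2.imread('pics/s.png');b=cv2.imread('pics/d.png');cv2.imwrite('pics/sd.png',cv2.resize(np.vstack([a,b]),(480,600),interpolation=cv2.INTER_AREA))"
```

```text
(no output)
```

View pics/s.png

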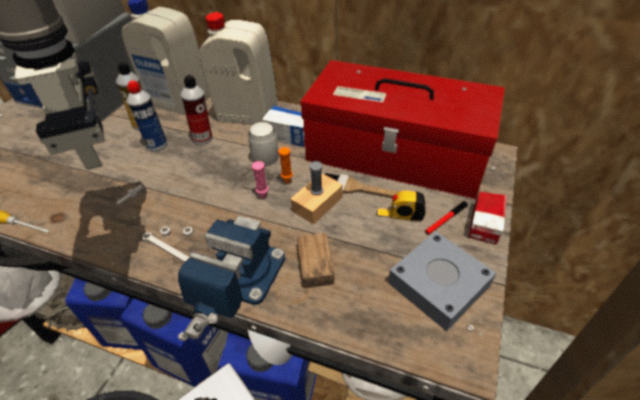

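View pics/d.png

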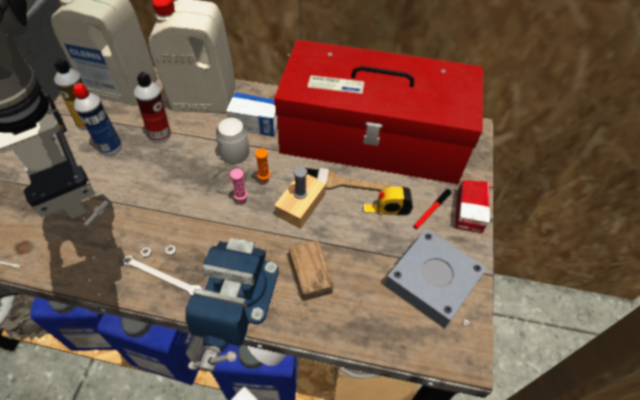

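The scene shows three pin-shaped things (scene pixels): pink (260,180), orange (286,165), and the steel-grey one standing in the pale wooden rack (316,180). The description fits the steel one in the rack. The socket is at (441,275), with the red toolbox close behind the rack.

```bash
python3 - <<'E'
from h import *
c=camera_model("side")
for n,uv,z in(("tbL",(278,152),0),("tbR",(470,178),0),("rackbl",(277,208),40),("rackfr",(303,212),40),("rackR",(328,180),40),("sockL",(388,275),42),("sockT",(428,233),42),("sockR",(484,268),42),("sockB",(448,315),42),("cap",(300,172),112),("tape",(394,200),30),("orange",(262,178),0)):
    print(n,np.round(onz(c,uv,z)))
c2=camera_model("scene")
print("tbtop z", [np.round(onz(c,(278,95),z)) for z in(100,130,160)],[np.round(onz(c2,(305,100),z)) for z in(100,130,160)])
im=cv2.imread("pics/s.png")[140:220,230:350]; cv2.imwrite("pics/crop.png",cv2.resize(im,None,fx=5,fy=5,interpolation=cv2.INTER_CUBIC))
E
```

```text
tbL [550. 478.   0.]
tbR [781. 117.   0.]
rackbl [421. 350.  40.]
rackfr [448. 305.  40.]
rackR [542. 322.  40.]
sockL [450.  99.  42.]
sockT [573.  97.  42.]
sockR [580. -21.  42.]
sockB [459. -22.  42.]
cap [476. 338. 112.]
tape [600. 195.  30.]
orange [473. 450.   0.]
tbtop z [array([609., 528., 100.]), array([586., 504., 130.]), array([563., 479., 160.])] [array([616., 556., 100.]), array([588., 518., 130.]), array([560., 479., 160.])]
```

View pics/crop.png

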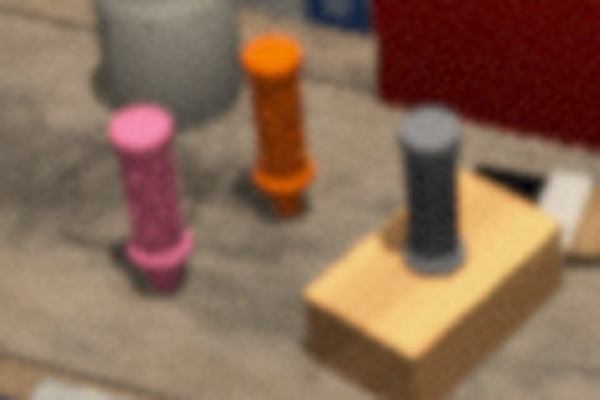

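The crop confirms it: pink and orange dummies stand free on the bench, and the grey steel pin stands in the rack at about (477,339). Next I approach above it.

```bash
python3 -m pendant '[-1,-0.19,0,0,0,0,-1,-1,-0.19,0,0,0,0,-1,-1,-0.19,0,0,0,0,-1,-1,-0.19,0,0,0,0,-1,-1,-0.19,0,0,0,0,-1,-1,-0.19,0,0,0,0,-1,-1,-0.19,0,0,0,0,-1,-1,-0.19,0,0,0,0,-1,-1,-0.19,0,0,0,0,-1,-1,-0.19,0,0,0,0,-1,-1,-0.19,0,0,0,0,-1,-1,-0.19,0,0,0,0,-1]'
python3 -m pendant '[0,0,0,0,0,1,-1,0,0,0,0,0,1,-1,0,0,0,0,0,1,-1,0,0,0,0,0,1,-1,0,0,0,0,0,1,-1,0,0,0,0,0,1,-1,0,0,0,0,0,1,-1,0,0,0,0,0,0.5,-1,0,0,0,0,0,0,-1,0,0,0,0,0,0,-1]'
cat > look.py <<'E'
from h import *
import sys
o=get_obs(); print({k:np.round(o[k],3).tolist() for k in("time","tool_pos","tcp_rot","contact_force","joint_positions","grip_width")})
c=camera_model("wrist"); im=capture("wrist"); save(sys.argv[1],im)
for a in sys.argv[2:]:
    t,z=a.split(":")
    for r in pinpoint("wrist",t)[:3]: print(t,np.round(r["location"]),round(r["score"],2),np.round(onz(c,r["location"],float(z)),1))
E
python3 look.py w1.png stop_pin:20 rack:0
```

```text
time: 1.7
tool_pos: [471.4, 341.1, 226.8]
tcp_rot: [3.141, 0.0, 2.867]
contact_force: [0.4, -0.0, -0.2]
grip_width: 91.6
finger_force: 0.0
time: 2.7
tool_pos: [470.4, 341.8, 226.7]
tcp_rot: [3.142, -0.0, 2.344]
contact_force: [0.4, -0.7, -0.3]
grip_width: 91.4
finger_force: 0.0
{'time': 2.7, 'tool_pos': [470.382, 341.794, 226.715], 'tcp_rot': [3.142, -0.0, 2.344], 'contact_force': [0.397, -0.671, -0.346], 'joint_positions': [0.497, 0.446, 1.363, 0.0, 1.333, -0.277], 'grip_width': 91.412}
stop_pin [336.  57.] 0.95 [406.2 435.   20. ]
stop_pin [382.  99.] 0.93 [468.9 439.4  20. ]
stop_pin [317. 172.] 0.67 [474.2 337.2  20. ]
rack [318. 171.] 0.69 [477.3 336.2   0. ]
```

View pics/w1.png

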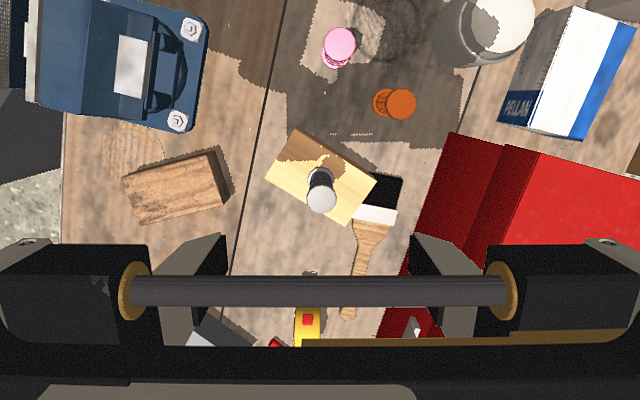

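The wrist view shows the steel cap at about (321,200) on the rack, with its collar behind at (318,175). The pink (339,45) and orange (395,103) dummies are clear of the fingers.

```bash
python3 - <<'E'
from h import *
c=camera_model("wrist"); im=cv2.imread("pics/w1.png")
g=cv2.cvtColor(im,cv2.COLOR_BGR2GRAY)[150:230,280:360]
p=onz(c,(321.5,200),112); print(p, onz(c,(474.2,337.2),20)*0)
for X in((474,337,112),(477,339,112),(474,337,20),(474,337,46)): print(X,proj(c,X))
o=get_obs(); y=o["tcp_rot"][2]; tx=np.array([np.cos(y),np.sin(y)]); ty=np.array([np.sin(y),-np.cos(y)])
d=p[:2]-o["tool_pos"][:2]; print("units",d@tx/30,d@ty/30)
cv2.imwrite("pics/c2.png",cv2.resize(im[150:230,270:370],None,fx=6,fy=6,interpolation=cv2.INTER_CUBIC))
E
```

```text
[479.72308889 337.6839023  112.        ] [0. 0. 0.]
(474, 337, 112) [316.00528482 195.96225853]
(477, 339, 112) [320.27206343 196.72788985]
(474, 337, 20) [316.27297009 172.08960142]
(474, 337, 46) [316.21107323 177.60612001]
units -0.3161147375269614 0.1271667478735994
```

View pics/c2.png

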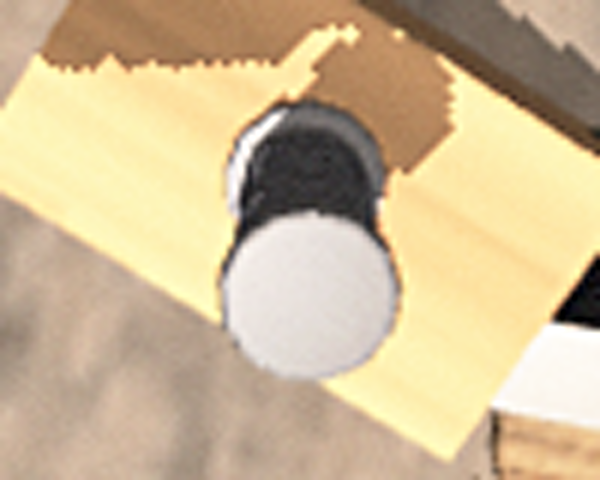

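```bash
python3 -m pendant '[-0.3,0.12,0.5,0,0,0,-1,0,0,1,0,0,0,-1,0,0,1,0,0,0,-1,0,0,1,0,0,0,-1,0,0,0.8,0,0,0,-1,0,0,0.6,0,0,0,-1,0,0,0.4,0,0,0,-1,0,0,0.23,0,0,0,-1,0,0,0,0,0,0,-1]'
python3 -m pendant '[0,0,0,0,0,0,1,0,0,0,0,0,0,1,0,0,0,0,0,0,1,0,0,0,0,0,0,1,0,0,0,0,0,0,1,0,0,0,0,0,0,1,0,0,0,0,0,0,1,0,0,0,0,0,0,1,0,0,0,0,0,0,1,0,0,0,0,0,0,1]'
```

```text
time: 3.75
tool_pos: [479.1, 337.5, 59.9]
tcp_rot: [-3.14, -0.0, 2.343]
contact_force: [0.2, -0.8, -0.3]
grip_width: 91.5
finger_force: 0.0
time: 4.75
tool_pos: [479.2, 337.9, 60.8]
tcp_rot: [-3.142, -0.0, 2.343]
contact_force: [0.3, -0.1, -1.0]
grip_width: 23.3
finger_force: 30.0
```

```bash
python3 -m pendant '[0,0,-0.3,0,0,0,1,0,0,-0.6,0,0,0,1,0,0,-0.8,0,0,0,1,0,0,-0.8,0,0,0,1,0,0,-0.8,0,0,0,1,0,0,-0.4,0,0,0,1,0,0,0,0,0,0,1,0,0,0,0,0,0,1]'
python3 -m pendant '[0,0,0,0,0,1,1,0,0,0,0,0,1,1,0,0,0,0,0,1,1,0,0,0,0,0,1,1,0,0,0,0,0,1,1,0,0,0,0,0,1,1,0,0,0,0,0,1,1,0,0,0,0,0,1,1,0,0,0,0,0,1,1,0,0,0,0,0,1,1,0,0,0,0,0,1,1,0,0,0,0,0,0.06,1]'
python3 look.py w2.png socket:0 floor_mid:38
```

```text
time: 5.55
tool_pos: [478.8, 337.6, 171.0]
tcp_rot: [-3.14, -0.0, 2.343]
contact_force: [0.5, -0.3, -2.2]
grip_width: 23.3
finger_force: 30.0
time: 6.75
tool_pos: [478.5, 337.5, 170.1]
tcp_rot: [-3.139, 0.001, 1.57]
contact_force: [-0.3, 0.2, -3.6]
grip_width: 23.6
finger_force: 30.0
{'time': 6.75, 'tool_pos': [478.517, 337.458, 170.075], 'tcp_rot': [-3.139, 0.001, 1.57], 'contact_force': [-0.274, 0.222, -3.56], 'joint_positions': [0.483, 0.502, 1.433, 0.0, 1.21, 0.484], 'grip_width': 23.606}
```

View pics/w2.png

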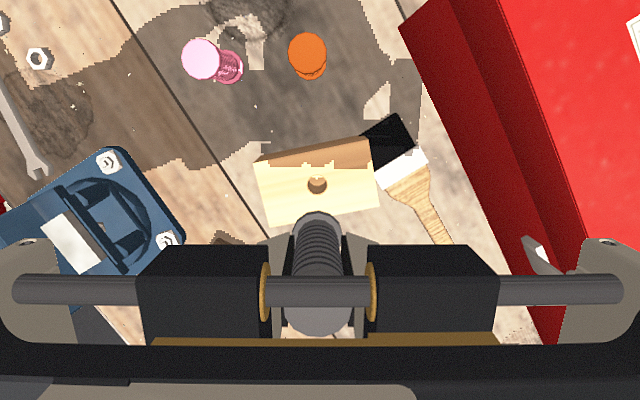

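The wrist view shows the rack hole empty at (317,185), the steel pin held upright in the fingers, and the dummies untouched. I go past the socket so the wrist camera can look at it.

```bash
python3 -m pendant '[-0.5,0.1,0,0,0,0,1,-1,0.1,0,0,0,0,1,-1,0.1,0,0,0,0,1,-1,0.1,0,0,0,0,1,-1,0.1,0,0,0,0,1,-1,0.1,0,0,0,0,1,-1,0.1,0,0,0,0,1,-1,0.1,0,0,0,0,1,-1,0.1,0,0,0,0,1,-1,0.1,0,0,0,0,1,-1,0.1,0,0,0,0,1,-1,0.18,0,0,0,0,1]'
python3 -m pendant '[-1,0,0,0,0,0,1,-0.5,0,0,0,0,0,1,0,0,0,0,0,0,1,0,0,0,0,0,0,1]'
python3 look.py w3.png socket:0 floor_mid:38
```

```text
time: 8.1
tool_pos: [517.1, -9.2, 171.9]
tcp_rot: [-3.141, 0.0, 1.572]
contact_force: [0.4, 0.2, -1.9]
grip_width: 23.1
finger_force: 30.0
time: 8.5
tool_pos: [517.4, -51.9, 171.8]
tcp_rot: [-3.141, -0.001, 1.57]
contact_force: [-0.0, 0.5, -3.6]
grip_width: 23.2
finger_force: 30.0
{'time': 8.5, 'tool_pos': [517.382, -51.936, 171.76], 'tcp_rot': [-3.141, -0.001, 1.57], 'contact_force': [-0.019, 0.546, -3.591], 'joint_positions': [-0.248, 0.385, 1.622, 0.001, 1.136, -0.248], 'grip_width': 23.216}
socket [318.  83.] 0.63 [519.6  34.1   0. ]
floor_mid [316.  78.] 0.65 [518.2  37.2  38. ]
```

View pics/w3.png

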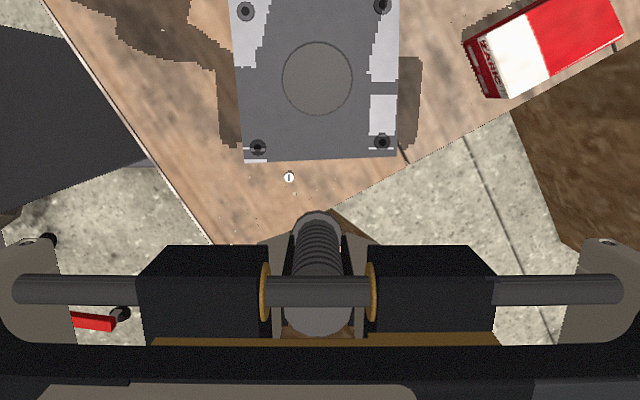

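The window is round and centred at (317,78), which gives floor_mid ≈ (518.4,37.2). The pin is still upright in the hand. I go above the floor, 5 mm to the +x side.

```bash
python3 -m pendant '[0.99,0.07,0,0,0,0,1,0.99,0.07,0.5,0,0,0,1,0.99,0.06,0.6,0,0,0,1,0,0,0.7,0,0,0,1,0,0,0.6,0,0,0,1,0,0,0.4,0,0,0,1,0,0,0,0,0,0,1,0,0,0,0,0,0,1]'
python3 -m pendant '[0,0,0.1,0,0,0,1,0,0,0.1,0,0,0,1,0,0,0.05,0,0,0,1,0,0,0,0,0,0,1]'
```

```text
time: 9.45
tool_pos: [524.1, 37.2, 88.3]
tcp_rot: [3.141, -0.0, 1.571]
contact_force: [0.4, -0.7, -2.7]
grip_width: 23.3
finger_force: 30.0
time: 9.85
tool_pos: [523.6, 36.9, 80.3]
tcp_rot: [-3.141, -0.0, 1.571]
contact_force: [-0.3, 0.7, -3.4]
grip_width: 23.3
finger_force: 30.0
```

```bash
python3 -m pendant '[0,0,0.04,0,0,0,1,0,0,0.02,0,0,0,1,0,0,0,0,0,0,1]'; python3 -m pendant '[0,0,0.02,0,0,0,1,0,0,0,0,0,0,1]'
```

```text
time: 10.15
tool_pos: [523.9, 37.0, 78.7]
tcp_rot: [3.141, -0.0, 1.571]
contact_force: [-0.8, 0.4, -1.7]
grip_width: 23.3
finger_force: 30.0
time: 10.35
tool_pos: [524.2, 36.9, 78.5]
tcp_rot: [3.14, 0.0, 1.571]
contact_force: [-0.1, 0.7, 3.6]
grip_width: 23.1
finger_force: 30.0
```

```bash
f(){ grep -E "pos|contact" | tr '\n' ' '; echo; }
python3 -m pendant '[0,0,0.015,0,0,0,1,0,0,0,0,0,0,1]'|f
python3 -m pendant '[0.083,-0.022,0,0,0,0,1]'|f
python3 -m pendant '[0.061,-0.061,0,0,0,0,1]'|f
python3 -m pendant '[0.022,-0.083,0,0,0,0,1]'|f
python3 -m pendant '[-0.022,-0.083,0,0,0,0,1]'|f
python3 -m pendant '[-0.061,-0.061,0,0,0,0,1]'|f
python3 -m pendant '[-0.083,-0.022,0,0,0,0,1]'|f
```

```text
tool_pos: [524.4, 36.9, 78.3] contact_force: [-1.3, -1.1, 7.3] 
tool_pos: [524.0, 39.2, 78.4] contact_force: [-0.0, -0.7, 6.0] 
tool_pos: [522.6, 41.2, 78.4] contact_force: [1.2, -1.1, 4.4] 
tool_pos: [520.1, 42.0, 78.4] contact_force: [1.4, -1.0, 6.0] 
tool_pos: [517.6, 41.3, 78.4] contact_force: [1.4, -0.3, 5.6] 
tool_pos: [515.7, 39.5, 78.4] contact_force: [2.4, 0.3, 5.7] 
tool_pos: [515.0, 36.9, 78.4] contact_force: [1.5, 0.4, 5.6]
```

```bash
f(){ grep -E "pos|contact" | tr '\n' ' '; echo; }
python3 -m pendant '[-0.083,0.022,0,0,0,0,1]'|f
python3 -m pendant '[-0.061,0.061,0,0,0,0,1]'|f
python3 -m pendant '[-0.022,0.083,0,0,0,0,1]'|f
python3 -m pendant '[0.022,0.083,0,0,0,0,1]'|f
python3 -m pendant '[0.061,0.061,0,0,0,0,1]'|f
python3 -m pendant '[0.083,0.022,0,0,0,0,1]'|f
```

```text
tool_pos: [515.4, 34.4, 78.3] contact_force: [1.8, -0.1, 6.0] 
tool_pos: [516.8, 32.6, 78.2] contact_force: [-0.6, 0.0, 4.7] 
tool_pos: [518.7, 31.9, 78.0] contact_force: [-2.4, 0.8, 6.5] 
tool_pos: [521.1, 32.5, 77.9] contact_force: [-1.7, -0.6, 7.1] 
tool_pos: [523.0, 34.2, 78.0] contact_force: [-1.6, -1.3, 8.9] 
tool_pos: [523.9, 36.7, 78.2] contact_force: [-1.7, -1.1, 9.7]
```

```bash
f(){ grep -E "pos|contact" | tr '\n' ' '; echo; }
python3 -m pendant '[0,0.055,0,0,0,0,1]'|f
python3 -m pendant '[0.060,-0.008,0,0,0,0,1]'|f
python3 -m pendant '[0.056,-0.023,0,0,0,0,1]'|f
python3 -m pendant '[0.048,-0.037,0,0,0,0,1]'|f
python3 -m pendant '[0.037,-0.048,0,0,0,0,1]'|f
python3 -m pendant '[0.023,-0.056,0,0,0,0,1]'|f
python3 -m pendant '[0.008,-0.060,0,0,0,0,1]'|f
python3 -m pendant '[-0.008,-0.060,0,0,0,0,1]'|f
python3 -m pendant '[-0.023,-0.056,0,0,0,0,1]'|f
python3 -m pendant '[-0.037,-0.048,0,0,0,0,1]'|f
python3 -m pendant '[-0.048,-0.037,0,0,0,0,1]'|f
python3 -m pendant '[-0.056,-0.023,0,0,0,0,1]'|f
python3 -m pendant '[-0.060,-0.008,0,0,0,0,1]'|f
```

```text
tool_pos: [525.3, 37.1, 78.2] contact_force: [-2.2, 0.1, 9.6] 
tool_pos: [525.5, 38.6, 78.3] contact_force: [-0.6, -0.6, 8.7] 
tool_pos: [525.1, 40.4, 78.4] contact_force: [0.1, -0.1, 8.2] 
tool_pos: [524.3, 41.9, 78.5] contact_force: [0.7, -0.7, 7.0] 
tool_pos: [523.1, 43.0, 78.5] contact_force: [1.8, -0.6, 6.5] 
tool_pos: [521.6, 43.6, 78.5] contact_force: [2.5, -0.3, 5.6] 
tool_pos: [519.8, 43.9, 78.5] contact_force: [1.7, -0.3, 5.9] 
tool_pos: [518.0, 43.6, 78.5] contact_force: [1.0, 0.1, 6.4] 
tool_pos: [516.3, 42.9, 78.5] contact_force: [1.4, -0.7, 5.9] 
tool_pos: [514.9, 41.8, 78.5] contact_force: [1.6, -0.5, 6.7] 
tool_pos: [513.8, 40.4, 78.5] contact_force: [1.6, -0.9, 5.8] 
tool_pos: [513.1, 38.7, 78.5] contact_force: [1.4, 1.3, 6.8] 
tool_pos: [512.7, 36.9, 78.4] contact_force: [1.8, 0.7, 6.3]
```

```bash
f(){ grep -E "pos|contact" | tr '\n' ' '; echo; }
python3 -m pendant '[-0.060,0.008,0,0,0,0,1]'|f
python3 -m pendant '[-0.056,0.023,0,0,0,0,1]'|f
python3 -m pendant '[-0.048,0.037,0,0,0,0,1]'|f
python3 -m pendant '[-0.037,0.048,0,0,0,0,1]'|f
python3 -m pendant '[-0.023,0.056,0,0,0,0,1]'|f
python3 -m pendant '[-0.008,0.060,0,0,0,0,1]'|f
python3 -m pendant '[0.008,0.060,0,0,0,0,1]'|f
```

```text
tool_pos: [512.8, 35.1, 78.4] contact_force: [0.6, -0.3, 5.4] 
tool_pos: [513.3, 33.5, 78.3] contact_force: [1.6, 0.1, 5.4] 
tool_pos: [514.2, 32.0, 78.1] contact_force: [-0.4, -0.1, 4.9] 
tool_pos: [515.2, 31.0, 78.0] contact_force: [-0.0, -0.1, 5.9] 
tool_pos: [516.6, 30.3, 77.9] contact_force: [-1.5, 0.8, 5.8] 
tool_pos: [518.4, 30.0, 77.8] contact_force: [-1.5, -0.3, 3.8] 
tool_pos: [520.2, 30.2, 77.7] contact_force: [-0.8, -0.4, 6.3]
```

```bash
f(){ grep -E "pos|contact" | tr '\n' ' '; echo; }
python3 -m pendant '[0.023,0.056,0,0,0,0,1]'|f
python3 -m pendant '[0.037,0.048,0,0,0,0,1]'|f
python3 -m pendant '[0.048,0.037,0,0,0,0,1]'|f
python3 -m pendant '[0.056,0.023,0,0,0,0,1]'|f
python3 -m pendant '[0.060,0.008,0,0,0,0,1]'|f
python3 -m pendant '[0,0.060,0,0,0,0,1]'|f
python3 -m pendant '[0,0,0,0,0,0,1]'|f
```

```text
tool_pos: [521.9, 30.9, 77.7] contact_force: [-1.2, -0.7, 7.5] 
tool_pos: [523.2, 31.9, 77.8] contact_force: [-2.7, -1.7, 7.3] 
tool_pos: [524.4, 33.3, 77.9] contact_force: [-2.6, -0.9, 9.9] 
tool_pos: [525.2, 35.0, 78.1] contact_force: [-1.5, -1.6, 10.6] 
tool_pos: [525.6, 36.8, 78.2] contact_force: [-2.8, -1.7, 11.0] 
tool_pos: [527.2, 37.1, 78.2] contact_force: [-1.8, -0.4, 10.1] 
tool_pos: [527.6, 37.1, 78.3] contact_force: [-2.1, 0.1, 10.0]
```

```bash
f(){ grep -E "pos|contact" | tr '\n' ' '; echo; }
python3 -m pendant '[0.077,-0.010,0,0,0,0,1]'|f
python3 -m pendant '[0.072,-0.030,0,0,0,0,1]'|f
python3 -m pendant '[0.062,-0.048,0,0,0,0,1]'|f
python3 -m pendant '[0.048,-0.062,0,0,0,0,1]'|f
python3 -m pendant '[0.030,-0.072,0,0,0,0,1]'|f
python3 -m pendant '[0.010,-0.077,0,0,0,0,1]'|f
python3 -m pendant '[-0.010,-0.077,0,0,0,0,1]'|f
python3 -m pendant '[-0.030,-0.072,0,0,0,0,1]'|f
python3 -m pendant '[-0.048,-0.062,0,0,0,0,1]'|f
python3 -m pendant '[-0.062,-0.048,0,0,0,0,1]'|f
python3 -m pendant '[-0.072,-0.030,0,0,0,0,1]'|f
python3 -m pendant '[-0.077,-0.010,0,0,0,0,1]'|f
```

```text
tool_pos: [527.5, 39.1, 78.3] contact_force: [-0.9, -1.1, 10.6] 
tool_pos: [526.9, 41.4, 78.4] contact_force: [0.1, -0.9, 9.0] 
tool_pos: [525.8, 43.3, 78.4] contact_force: [0.7, -0.7, 7.9] 
tool_pos: [524.3, 44.7, 78.4] contact_force: [0.8, -1.0, 6.9] 
tool_pos: [522.1, 45.6, 78.4] contact_force: [1.6, -0.8, 6.9] 
tool_pos: [519.8, 45.9, 78.4] contact_force: [2.3, 0.5, 7.3] 
tool_pos: [517.5, 45.7, 78.4] contact_force: [2.0, -0.0, 6.6] 
tool_pos: [515.4, 44.7, 78.4] contact_force: [1.8, -0.3, 6.8] 
tool_pos: [513.5, 43.3, 78.4] contact_force: [1.5, -0.3, 7.1] 
tool_pos: [512.2, 41.4, 78.5] contact_force: [2.1, -0.6, 6.8] 
tool_pos: [511.2, 39.3, 78.5] contact_force: [0.6, 0.9, 7.0] 
tool_pos: [510.8, 36.9, 78.4] contact_force: [2.1, 0.7, 6.1]
```

```bash
f(){ grep -E "pos|contact" | tr '\n' ' '; echo; }
python3 -m pendant '[-0.077,0.010,0,0,0,0,1]'|f
python3 -m pendant '[-0.072,0.030,0,0,0,0,1]'|f
python3 -m pendant '[-0.062,0.048,0,0,0,0,1]'|f
python3 -m pendant '[-0.048,0.062,0,0,0,0,1]'|f
python3 -m pendant '[-0.030,0.072,0,0,0,0,1]'|f
python3 -m pendant '[-0.010,0.077,0,0,0,0,1]'|f
python3 -m pendant '[0.010,0.077,0,0,0,0,1]'|f
python3 -m pendant '[0.030,0.072,0,0,0,0,1]'|f
python3 -m pendant '[0.048,0.062,0,0,0,0,1]'|f
```

```text
tool_pos: [510.9, 34.6, 78.3] contact_force: [1.4, 0.1, 6.9] 
tool_pos: [511.6, 32.5, 78.2] contact_force: [1.1, 0.3, 6.0] 
tool_pos: [512.6, 30.7, 78.1] contact_force: [-0.4, -0.5, 5.9] 
tool_pos: [514.0, 29.2, 77.9] contact_force: [-1.5, 1.3, 6.8] 
tool_pos: [515.9, 28.4, 77.8] contact_force: [-0.8, 0.2, 4.8] 
tool_pos: [518.3, 28.0, 77.6] contact_force: [-0.1, 1.1, 3.7] 
tool_pos: [520.6, 28.3, 77.5] contact_force: [-0.7, -0.8, 3.6] 
tool_pos: [522.6, 29.2, 77.4] contact_force: [-2.5, -1.0, 5.6] 
tool_pos: [524.2, 30.5, 77.6] contact_force: [-3.0, -2.4, 9.7]
```

```bash
f(){ grep -E "pos|contact|rot" | tr '\n' ' '; echo; }
python3 -m pendant '[-0.05,-0.02,0,0,0,0,1]'|f
python3 -m pendant '[-0.06,-0.02,0,0,0,0,1]'|f
python3 -m pendant '[-0.03,-0.06,0,0,0,0,1]'|f
python3 -m pendant '[0,-0.06,0,0,0,0,1]'|f
python3 -m pendant '[0,-0.06,0,0,0,0,1]'|f
python3 -m pendant '[0,-0.06,0,0,0,0,1]'|f
python3 -m pendant '[0,0,0,0,0,0,1]'|f
python3 -c "
from h import *
o=get_obs();print(o['moment'],o['time'])"
```

```text
tool_pos: [524.5, 29.4, 77.7] tcp_rot: [3.141, 0.0, 1.571] contact_force: [-0.4, -0.3, 4.2] 
tool_pos: [523.8, 27.5, 77.6] tcp_rot: [3.141, -0.0, 1.571] contact_force: [-0.4, 0.3, 3.2] 
tool_pos: [521.5, 26.5, 77.1] tcp_rot: [-3.141, -0.0, 1.571] contact_force: [0.3, 0.5, -3.1] 
tool_pos: [519.3, 26.5, 76.8] tcp_rot: [-3.141, -0.0, 1.571] contact_force: [0.8, -0.0, -2.3] 
tool_pos: [517.9, 26.5, 77.0] tcp_rot: [3.142, -0.0, 1.571] contact_force: [2.7, 0.9, -0.8] 
tool_pos: [516.8, 26.5, 77.6] tcp_rot: [3.14, -0.0, 1.571] contact_force: [4.3, 1.2, 0.6] 
tool_pos: [516.6, 26.5, 77.8] tcp_rot: [3.14, -0.0, 1.571] contact_force: [4.0, 0.7, 0.5] 
[ 0.12757155 -0.51656129  0.01287166] 17.25
```

Found it: near (520,26.5) the contact force vanishes and z sinks. I go back there and lower.

```bash
f(){ grep -E "pos|contact" | tr '\n' ' '; echo; }
python3 -m pendant '[0,0.06,0,0,0,0,1]'|f
python3 -m pendant '[0,0.06,0,0,0,0,1,0,0,0,0,0,0,1]'|f
python3 -m pendant '[0,0,0.04,0,0,0,1]'|f
python3 -m pendant '[0,0,0,0,0,0,1]'|f
```

```text
tool_pos: [517.8, 26.5, 77.6] contact_force: [0.1, 0.8, 0.7] 
tool_pos: [519.5, 26.5, 77.1] contact_force: [-0.1, 0.2, -2.0] 
tool_pos: [519.5, 26.5, 76.0] contact_force: [1.8, 1.2, -1.6] 
tool_pos: [519.5, 26.5, 75.9] contact_force: [0.8, 0.9, -2.5]
```

```bash
f(){ grep -E "pos|contact" | tr '\n' ' '; echo; }
python3 -m pendant '[0.01,0.01,0.05,0,0,0,1]'|f
python3 -m pendant '[0,0,0.05,0,0,0,1,0,0,0,0,0,0,1]'|f
```

```text
tool_pos: [519.8, 26.8, 74.6] contact_force: [0.5, 0.7, -1.6] 
tool_pos: [519.9, 26.8, 73.0] contact_force: [1.2, 1.0, -2.0]
```

```bash
f(){ grep -E "pos|contact" | tr '\n' ' '; echo; }
python3 -m pendant '[0.01,0.01,0.08,0,0,0,1,0,0,0.07,0,0,0,1]'|f
python3 -m pendant '[0,0,0.08,0,0,0,1,0,0,0.07,0,0,0,1,0,0,0,0,0,0,1]'|f
```

```text
tool_pos: [520.3, 27.1, 68.6] contact_force: [0.4, -0.1, -2.7] 
tool_pos: [520.2, 27.1, 63.9] contact_force: [1.1, 0.7, -1.8]
```

```bash
f(){ grep -E "pos|contact" | tr '\n' ' '; echo; }
python3 -m pendant '[0,0,0.06,0,0,0,1,0,0,0.04,0,0,0,1,0,0,0,0,0,0,1]'|f
```

```text
tool_pos: [520.3, 27.1, 61.1] contact_force: [1.0, -0.7, -2.7]
```

```bash
f(){ grep -E "pos|contact" | tr '\n' ' '; echo; }
python3 -m pendant '[0,0,0.04,0,0,0,1,0,0,0,0,0,0,1]'|f
python3 -m pendant '[0,0,0.04,0,0,0,1,0,0,0,0,0,0,1]'|f
python3 -m pendant '[0,0,0.03,0,0,0,1,0,0,0,0,0,0,1]'|f
```

```text
tool_pos: [520.3, 27.1, 60.0] contact_force: [-0.5, 0.4, -2.2] 
tool_pos: [520.7, 27.1, 59.3] contact_force: [1.0, 0.7, 3.0] 
tool_pos: [521.1, 27.1, 59.0] contact_force: [-1.5, 1.9, 8.8]
```

```bash
f(){ grep -E "pos|contact" | tr '\n' ' '; echo; }
python3 -m pendant '[0,0,0.03,0,0,0,1,0,0,0,0,0,0,1]'|f
python3 -m pendant '[0,0,0.02,0,0,0,1,0,0,0,0,0,0,1]'|f
python3 -c "
from h import *
o=get_obs();print(o['moment'],o['time'])"
```

```text
tool_pos: [521.4, 27.2, 58.8] contact_force: [-2.2, 1.3, 13.6] 
tool_pos: [521.5, 27.2, 58.7] contact_force: [-2.7, 1.8, 17.5] 
[ 0.25682366  0.57227033 -0.01084665] 19.85
```

```bash
python3 -m pendant '[0,0,-0.02,0,0,0,0.4,0,0,0,0,0,0,0.2,0,0,0,0,0,0,0,0,0,0,0,0,0,0,0,0,0,0,0,0,0]' | tail -3
python3 -m pendant '[0,0,-0.5,0,0,0,0,0,0,-1,0,0,0,0,0,0,-1,0,0,0,0,0,0,-1,0,0,0,0,-0.5,0,-0.5,0,0,0,0,-1,0,0,0,0,0,0,-1,0,0,0,0,0,0,-0.8,0,0,0,0,0,0,0,0,0,0,0,0,0,0,0,0,0,0,0,0]'
python3 look.py w4.png stop_pin:18 floor_mid:38
python3 - <<'E'
import cv2
im=cv2.imread("pics/w4.png")[0:240,200:440]; cv2.imwrite("pics/w4c.png",cv2.resize(im,None,fx=2.4,fy=2.4,interpolation=cv2.INTER_CUBIC))
E
```

```text
contact_force: [-0.7, 0.1, -0.0]
grip_width: 45.7
finger_force: 0.0
time: 21.35
tool_pos: [520.1, -72.0, 176.8]
tcp_rot: [-3.141, -0.001, 1.57]
contact_force: [0.1, -0.5, -0.2]
grip_width: 45.8
finger_force: 0.0
{'time': 21.35, 'tool_pos': [520.122, -71.953, 176.766], 'tcp_rot': [-3.141, -0.001, 1.57], 'contact_force': [0.095, -0.516, -0.205], 'joint_positions': [-0.284, 0.388, 1.6, 0.001, 1.154, -0.283], 'grip_width': 45.847}
stop_pin [318.  58.] 0.77 [522.7  34.2  18. ]
floor_mid [312.  52.] 0.67 [517.6  37.4  38. ]
```

View pics/w4c.png

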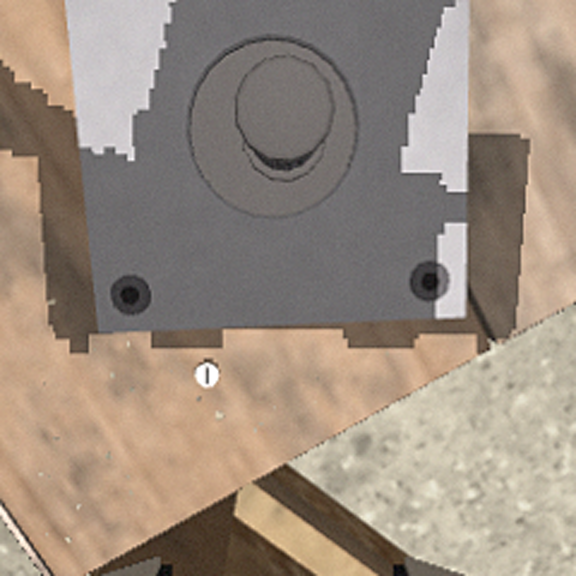

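The pin stands in the window with its cap at about (318,44) and the collar's near edge at about (318,75). I check that against the projection for "fully home".

```bash
python3 - <<'E'
from h import *
c=camera_model("wrist")
for h in(0,5,20):
    p=onz(c,(318.3,44.2),110+h); q=p+[0,-14,0]; q[2]=44+h
    print(h,p.round(1),"collar near edge",proj(c,q).round(1),"capwidth",np.round(proj(c,p+[13,0,0])-proj(c,p-[13,0,0]),1))
n="side"; cs=camera_model(n); im=capture(n); save("d2.png",im)
print("side proj cap home",proj(cs,(520.5,28,110)).round(1),proj(cs,(520.5,28,130)).round(1),"foot",proj(cs,(520.5,28,38)))
cv2.imwrite("pics/d2c.png",cv2.resize(im[190:340,360:510][...,::-1],None,fx=4,fy=4,interpolation=cv2.INTER_CUBIC))
E
```

```text
0 [522.1  34.3 110. ] collar near edge [318.   74.7] capwidth [42.6  0.1]
5 [522.1  33.7 115. ] collar near edge [318.   75.2] capwidth [43.6  0.1]
20 [522.1  31.6 130. ] collar near edge [317.9  76.9] capwidth [46.8  0.1]
side proj cap home [452.6 254.7] [455.6 248.7] foot [442.56403492 274.23674661]
```

View pics/d2c.png

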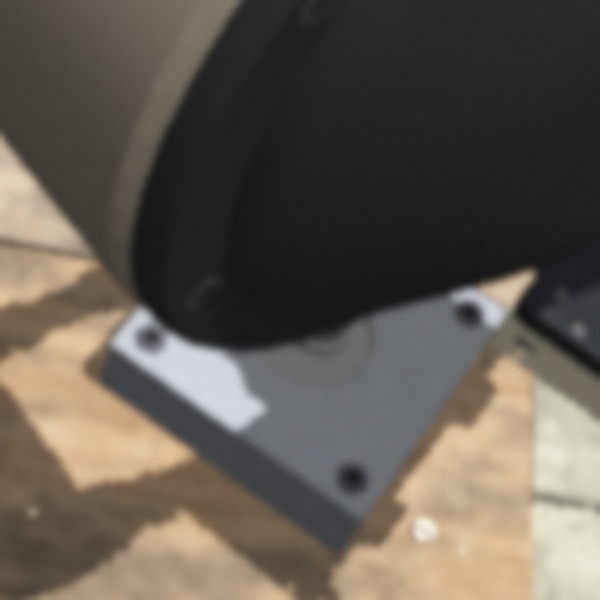

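```bash
python3 -m pendant '[0,0,-1,0,0,0,0,0,0,-1,0,0,0,0,1,0,0,0,0,0,0,1,0,0,0,0,0,0,1,0,0,0,0,0,0,1,0,0,0,0,0,0,1,0,0,0,0,0,0,1,0,0,0,0,0,0,1,0,0,0,0,0,0,1,0,0,0,0,0,0,1,0,0,0,0,0,0,1,0,0,0,0,0,0]' | head -2
python3 - <<'E'
from h import *
out=[]
for n in("scene","side"):
    im=capture(n); c=camera_model(n); u,v=proj(c,(521,33,70)).astype(int); print(n,u,v)
    for h in(0,10,20): print(h,"cap",proj(c,(521.5,33,110+h)).round(1),"collar",proj(c,(521.5,33,41+h)).round(1))
    cr=im[v-50:v+50,u-60:u+60][...,::-1].copy(); out.append(cv2.resize(cr,None,fx=5,fy=5,interpolation=cv2.INTER_CUBIC)[:,:])
    sm=im[130:300,190:450][...,::-1]; out.append(cv2.resize(sm,(600,392)))
big=np.vstack([np.hstack([cv2.resize(a,(400,300)) for a in out[:2]]),np.hstack([cv2.resize(a,(400,300)) for a in out[2:]])])
cv2.imwrite("pics/fin.png",big)
E
```

```text
time: 22.75
tool_pos: [519.6, 230.1, 237.1]
scene 450 261
0 cap [454.8 246.4] collar [447.1 271.1]
10 cap [456.  242.6] collar [448.2 267.7]
20 cap [457.3 238.6] collar [449.3 264.3]
side 444 263
0 cap [450.4 252.5] collar [440.9 271.4]
10 cap [451.9 249.6] collar [442.2 268.8]
20 cap [453.4 246.6] collar [443.5 266.2]
```

View pics/fin.png

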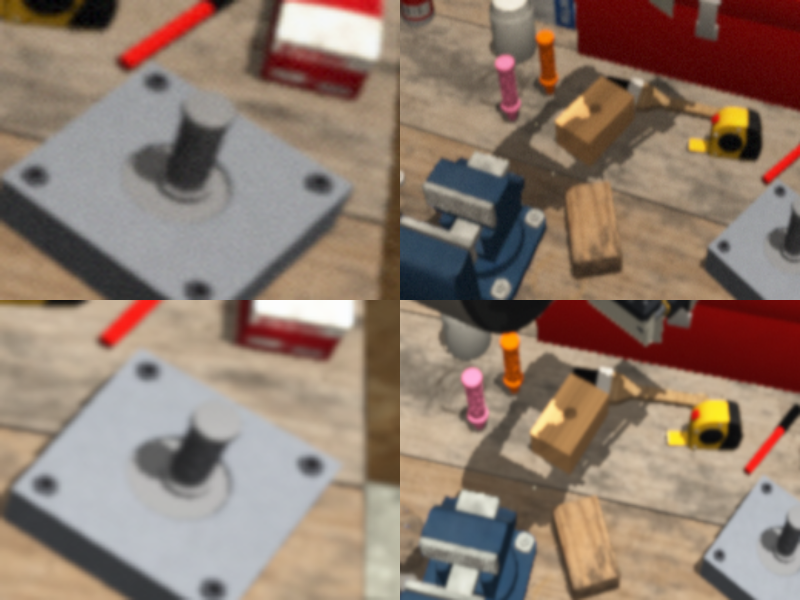

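Both views show the pin upright with its collar on the window floor (scene cap ≈ (452,243), collar ≈ (446,268)). The cap-to-collar spacing matches the upright projection, and nothing else has moved.

```bash
python3 -c "
from plant import *
print(close_job())"
```

```text
the job is handed in; nothing more can be done
None
```

The job is handed in at about 23 s on the robot's clock: the steel pin stands upright in the socket with its collar on the window floor, pressed home at about 20 N and released, and the tape measure, oil filter and chock were left where they were.

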